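# Close up a row of test cassettes in the coding nest and bolt it in

## Robot

A 6-joint arm with a two-finger parallel gripper is mounted at the origin on a cart in front of the work surface, level with it; the furniture and walls round the work are solid. World frame = base frame: x ahead of the robot, y to its left, z up, the work surface at z = 0. Lengths are in m, angles in degrees, forces in N, time in s.
With the tool pointing down it reaches from about 0.275 to 0.775 m from the base axis. Payload 14.6 kg.
Tool frame: the origin (TCP) lies at the very end of the fingers, on their centre line; the grasp point (between the pads) lies 19 mm behind it; z points along the fingers, y is the line along which they close (so a half turn about z gives the same grasp; the last joint's range is limited). The gripper opens to 85 mm and grips with 20 to 120 N. Pads are 22 mm wide; open, the fingers measure 114 mm over their backs; the gripper's body (76 mm by 85 mm) begins 54 mm behind the grasp point. The pads swing forward as they close: fully open they stand 13 mm farther back than shut.
Start: joints at [-8.898, 15.075, -2.767, 72.158, 0, 81.102], TCP at [0.525, -0, 0.231] pointing down, gripper open.
Joint ranges: [-151.79, 151.79], [-50.71, 97.33], [-67.44, 78.34], [-121.81, 120.89], [-77.56, 73.72], [-180, 180]. Speed limits (degrees/s): [108.29, 108.29, 147.25, 159.86, 180, 180].

## Interface

Orientations are given as a 3x3 rotation matrix whose columns are the frame's x, y, z axes.
In Python, from bench import env gives the robot as it stands. The module is installed in compiled form; this text tells all that it offers.
- The arm moves only by the tool step_arm, never from a script. Its argument "moves" is a list of rows, each an object of numbers: "x", "y", "z": the shift along the tool's x, y, z each as a share of 250 mm, from -1 to 1; "turn": the turn about the tool's z as a share of 1.5 rad, from -1 to 1; "grip": the gripper's target within -1 to 1 (fully open at 1, half-way at 0, shut at -1). A call has 1 to 20 rows; each row shifts and turns the commanded pose from where the row before left it, along the tool's axes as they then stand; what a row does not reach is not made up. A row lasts 1/12 s, in which the tool goes at most 41.7 mm and 7.16 degrees, less where a joint would pass 70% of its speed; a pose out of reach is approached as far as the arm can. A call with a number of a shift or a turn outside -1 to 1 is refused whole. A call with a gripper value outside its range is refused whole. The fingers move at their own pace and stop on an object; "squeeze" is the grip in N (left out, the last holds). Time passes only in rows, so rows that do not move let the fingers close. It gives the time, the measured TCP pose, the force, the opening and the grip force at its end, in the units of the state.
- env.get_obs(): the state, without advancing time (a new reading comes with each control period).
- env.capture(name): name is "scene" or "side" or "wrist"; returns the picture (384x512x3 uint8, red, green, blue); there is no depth.
- env.camera_params(name): a dict with "fovy" (degrees; the focal length in pixels is half the picture's height over the tangent of half this angle, whatever the lens; pixels are square), "cx", "cy" (the principal point, pixels), "origin" and "attitude" of the camera in the world; the wrist camera has in their place "T_tool_cam" (4x4, takes a point from camera to tool coordinates, whose origin is the TCP and whose axes are the flange's). Camera axes: x right, y down, z forward; pixel columns grow to the right and rows downward; lengths in m; the calibration is good to about 2 mm. A picture is of the moment at which its call begins: read the wrist's pose just before it. camera_params takes no time and is no camera call.
- env.hand_in(): hands the job in; it is judged then, once.
The state is a dict: "time_s": time; "joint_positions": joint angles; "joint_vel": joint speeds; "effort": joint torques, N m; "tcp_pos": TCP position; "tool_rot": TCP orientation; "force": force on the tool from outside, world axes, zero at the start; "ft_torque": the same for the moment, N m; "opening": finger opening in m; "grasp_force": force on a finger pad.
Only numpy, scipy, OpenCV 4.12 (cv2) and the standard library are available. Lean on these libraries where they do the work, as an engineer would, in place of code of your own. Each camera call takes 0.05 s, during which the arm holds its last target. There are 200 camera calls.

## Task

Load the coding nest without picking anything up: with the fingertips, push the loose test cassette that lies on the nest's apron through the funnel into the channel, so that it drives the other three up against the end stop and all four lie in one tight, square row. Then push the retaining bolt by its black thumb plate all the way in, so that it closes the channel behind the row. Every cassette stays flat on the nest, and the things lying around are left where they are.

Things in the scene. Friction and masses are not known exactly. Their poses are not given: they have to be found in the camera images.
- nest: The coding nest, a fixed dark metal fixture. Origin: on the worktop, on the channel's centre line, below the back edge of the finished row of four. x runs along the channel toward the end stop, y to the left seen along x, z up. Base plate x -110 to +98 mm, y -66 to +66 mm; cassettes lie on its top, 12 mm above the worktop. In front of the funnel, x -110 to -61 mm, it is an open flat apron.
- stop (a point): Middle of the face of the end stop, at floor height: nest x = +80 mm, y = 0, z = 12 mm; the stop block is 14 mm high. The channel runs from here back to x = -18 mm between two rails 8 mm high and 72 mm apart (y -36 to +36 mm). At x -19 to +6 mm the bolt's guides stand beside the channel, outside y = +-36 mm, up to 29 mm above the worktop; nothing bridges the channel.
- funnel (a point): Middle of the wide end of the funnel, at floor height: nest x = -61 mm, y = 0, z = 12 mm. Two slanted guides 8 mm high narrow from 103 mm apart here to 72 mm at x = -18 mm.
- groove (a point): Middle of the finger groove's floor where it opens at the apron's edge: nest x = -110 mm, y = 0, 6 mm above the worktop. The groove, 40 mm wide (y -20 to +20) and 6 mm deep, runs in the base plate along the centre line to x = +58 mm, so that fingertips can reach below the cassettes' undersides.
- row_1: Test cassette, a cream plastic shell, 20 mm (its x) by 70 mm (its y) by 5 mm high, 15 g, slippery on the nest (friction 0.25); origin at the centre of its underside. The one in the channel nearest the end stop; in the finished row its centre lies at x = 70 mm, y = 0 of the nest.
- row_2: Like row_1; second in the channel, with gaps to its neighbours. Home at x = 50 mm of the nest.
- row_3: Like row_1; third in the channel, nearest the mouth. Home at x = 30 mm of the nest.
- row_4: Like row_1; the loose one lying askew on the apron, up to 0.3 rad and 6 mm out of line. Pushed flat at the middle of its long side it stays square; pushed well off its middle it swings round. Home at x = 10 mm of the nest, its back edge then level with the nest's origin.
- bolt (a joint): Travel of the retaining bolt along the nest's +y, m: 0 to 0.006 at the start (drawn out, channel open), 0.094 fully in, thumb plate against its guide. A steel bar 8 mm square with a tapered nose that crosses the channel just behind the row (x -10 to -2 mm of the nest, 2 mm clear of a tight row). It slides with about 1.5 N and stays where it is left; no spring, no latch.
- bolt_push (a point): Centre of the outer face of the bolt's black thumb plate, pushed along the nest's +y. The plate is 26 mm wide (along the nest's x), 8 mm thick, 4 to 42 mm above the worktop; this point is 23 mm above the worktop. It moves with the bolt: nest x = -6 mm, y = -185 mm with the bolt at 0, y = -91 mm fully in.
- spare_cassette: Another such cassette, on the worktop to the right of the nest's apron; a bystander, no part of the row. Origin at the centre of its underside.
- tweezers: Steel tweezers 18 x 121 x 8 mm lying on the worktop at the far right; a bystander. Origin at the centre of its underside.
- loupe: Black eye loupe, 37 mm across, 34 mm high, to the right of the nest's channel; a bystander. Origin at the centre of its underside.
- marker: Blue-capped felt marker 15 x 142 x 17 mm lying at the front right of the worktop; a bystander. Origin at the centre of its underside.
- mouse: Black computer mouse 107 x 60 x 42 mm to the left of the nest; a bystander. Origin at the centre of its underside.
There are look-alikes about, which are no part of the job. What is shaped like the row_3 but yellow is not meant.

How it is judged:
By the outcome, as a careful person would: the job done as asked, in the order asked, and still so for the second after the job is handed in, with the robot touching nothing.
It also fails if it takes over 51 s, if anything falls off the work surface, if the arm or the gripper's body presses on something with over 40 N, if the wrist force passes 120 N, or if a joint passes its speed limit or range.

## Working session

There is one attempt and no reset: what is moved stays moved. The work goes in short steps, Python scripts to look and compute and a tool call to move; the robot and the scene stay as the last step left them, time stands still between calls to the robot, and variables do not carry over. Pictures are saved under pics/ and viewed, at most 10 in all, crops included, and the job is handed in when it is done.

Besides the shell and the picture viewer there is one more tool, called after "Call:" as name(argument=value, ...), one argument or row to a line, values as JSON. step_arm: Moves the arm, as the interface text tells. Its arguments: {"type":"object","properties":{"moves":{"type":"array","items":{"type":"object","properties":{"x":{"type":"number"},"y":{"type":"number"},"z":{"type":"number"},"turn":{"type":"number"},"grip":{"type":"number"}}}},"squeeze":{"type":"number"}},"required":["moves"]}

```bash
mkdir -p pics
cat > h.py <<'E'
import numpy as np,cv2
from bench import env
def snap(n,f):
    im=env.capture(n); cv2.imwrite(f'pics/{f}.png',im[:,:,::-1]); return im
def cam(n,o=None):
    p=env.camera_params(n)
    if 'T_tool_cam' in p:
        o=o or env.get_obs(); T=np.eye(4);T[:3,:3]=o['tool_rot'];T[:3,3]=o['tcp_pos'];T=T@np.array(p['T_tool_cam']);R,t=T[:3,:3],T[:3,3]
    else: R,t=np.array(p['attitude']),np.array(p['origin'])
    return p,R,t,192/np.tan(np.radians(p['fovy']/2))
def ray(c,u,v,z):
    p,R,t,f=c; d=R@np.array([(u-p['cx'])/f,(v-p['cy'])/f,1]); return t+d*(z-t[2])/d[2]
def proj(c,P):
    p,R,t,f=c; q=R.T@(np.array(P)-t); return f*q[0]/q[2]+p['cx'],f*q[1]/q[2]+p['cy']
E
python3 - <<'E'
from h import *
a=snap('scene','s0');b=snap('side','d0');w=snap('wrist','w0')
cv2.imwrite('pics/all.png',np.vstack([np.hstack([a,b])[:, :, ::-1]])[:, :]) 
for n in('scene','side','wrist'):print(n,env.camera_params(n))
print(env.get_obs())
E
```

```text
scene {'fovy': 46.631163968341106, 'cx': 259.57341120531527, 'cy': 201.2196449926693, 'origin': array([ 0.00213383, -0.64991342,  0.80383058]), 'attitude': array([[ 0.68538969, -0.53423082,  0.49481148],
       [-0.7281721 , -0.50048354,  0.46827515],
       [-0.00252202, -0.68125887, -0.73203824]])}
side {'fovy': 56.21733264955224, 'cx': 251.2901376358355, 'cy': 187.12589477818014, 'origin': array([ 0.3641407 , -0.95538051,  0.37380104]), 'attitude': array([[ 0.98306285, -0.05003558,  0.1763062 ],
       [-0.18193738, -0.3821905 ,  0.90599625],
       [ 0.02205051, -0.92272794, -0.38482063]])}
wrist {'fovy': 64.39508847137176, 'cx': 252.6597900523545, 'cy': 193.99492599584246, 'T_tool_cam': array([[ 1.19175673e-03, -9.53081595e-01, -3.02711169e-01,
         7.74775019e-02],
       [ 9.99999263e-01,  1.20659723e-03,  1.37987115e-04,
         7.30410936e-04],
       [ 2.33737479e-04, -3.02711111e-01,  9.53082331e-01,
        -1.43189748e-01],
       [ 0.00000000e+00,  0.00000000e+00,  0.00000000e+00,
         1.00000000e+00]])}
{'time_s': 0.15, 'joint_positions': array([-8.89864088e+00,  1.50941506e+01, -2.79316762e+00,  7.21573711e+01,
        9.79111046e-04,  8.11013835e+01]), 'joint_vel': array([-0.01759155, -0.16994668,  0.08234689,  0.11134179, -0.05586947,
        0.01148458]), 'effort': array([ 2.40502384e-03, -6.37823009e+01,  3.84648621e+01,  1.05481912e-02,
       -5.52052688e-05,  6.25772100e-05]), 'tcp_pos': array([5.24817316e-01, 2.27625218e-05, 2.30935339e-01]), 'tool_rot': array([[ 4.84299753e-07,  9.99999705e-01, -7.67944212e-04],
       [ 9.99999991e-01, -3.78680579e-07,  1.37535096e-04],
       [ 1.37534765e-04, -7.67944272e-04, -9.99999696e-01]]), 'force': array([ 0.05536339,  0.2801251 , -0.21733844]), 'ft_torque': array([0.04292318, 0.0185441 , 0.02322458]), 'grasp_force': 0.0, 'opening': 0.0852925154861773}
```

View pics/s0.png

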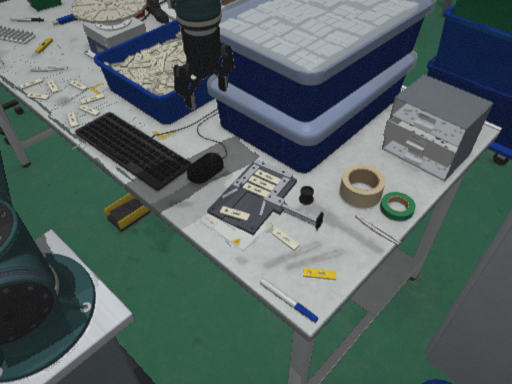

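View pics/w0.png

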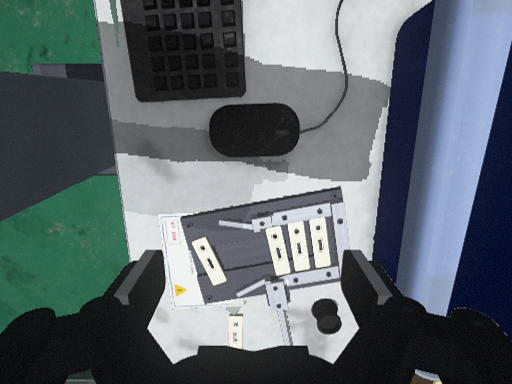

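The wrist picture shows the nest at (180–357, 187–305), with the loose cream cassette on the apron at (209,260). Three more lie in the channel at (278,250), (299,245) and (319,241). The bolt rod runs down from (275,290), the spare is at (235,330) and the loupe at (326,316). In the scene picture, the yellow look-alike at (319,273) lies apart from the nest.

Run:
```python
from h import *
w=cv2.imread('pics/w0.png')[178:318,160:370]
cv2.imwrite('pics/c0.png',cv2.resize(w,None,fx=3.8,fy=3.8,interpolation=cv2.INTER_CUBIC))
c=cam('wrist')
for n,u,v,z in [('TL',180,217,.012),('BL',205,305,.012),('TR',341,187,.012),('BR',357,277,.012),('r4',209,260,.017),('r3',278,250,.017)]:print(n,ray(c,u,v,z).round(4))
```

```text
TL [ 0.4327 -0.0684  0.012 ]
BL [ 0.4585 -0.2017  0.012 ]
TR [ 0.6347 -0.0282  0.012 ]
BR [ 0.6678 -0.156   0.012 ]
r4 [ 0.4679 -0.1274  0.017 ]
r3 [ 0.5586 -0.1125  0.017 ]
```

View pics/c0.png

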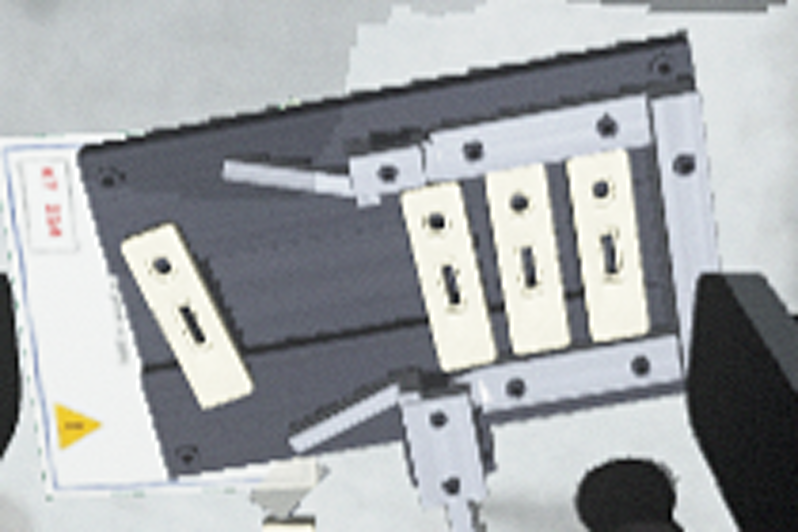

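```bash
cat >> h.py <<'E'
def N(p,x,y): # nest->world xy
    c,s=np.cos(p[2]),np.sin(p[2]); return np.array([p[0]+c*x-s*y,p[1]+s*x+c*y])
def fit(c,obs):
    from scipy.optimize import least_squares
    f=lambda p:np.concatenate([np.subtract(proj(c,[*N(p,x,y),z]),(u,v)) for u,v,x,y,z in obs])
    r=least_squares(f,[.55,-.115,.2],loss='soft_l1'); print('nest',r.x.round(4),'deg',np.degrees(r.x[2]).round(2),'res',r.fun.reshape(-1,2).round(1).tolist()); return r.x
def inv(p,w):
    c,s=np.cos(p[2]),np.sin(p[2]); d=np.array(w[:2])-p[:2]; return np.array([c*d[0]+s*d[1],-s*d[0]+c*d[1]])
E
python3 - <<'E'
from h import *
c=cam('wrist'); q=lambda a,b:(160+a/3.8-.4,178+b/3.8-.4)
p=fit(c,[(*q(80,150),-.11,.066,.012),(*q(170,480),-.11,-.066,.012),(*q(688,35),.098,.066,.012)])
np.save('p.npy',p)
for n,a in [('groove-',(145,370)),('r4 a',(122,242)),('r4 b',(205,408)),('r4 c',(175,224)),('r4 d',(253,388)),('r3a',(403,193)),('r3b',(443,370))]:
    print(n,(1e3*inv(p,ray(c,*q(*a),.017 if n[0]=='r' else .012))).round(1))
o=env.get_obs()
for x,y in [(-.05,0),(-.14,0),(-.011,0),(-.006,-.215),(-.006,-.105)]:print(x,y,N(p,x,y).round(4))
d=N(p,-.05,0)-o['tcp_pos'][:2];print('tool now x,y shift',d[1],d[0],'turn rad',np.pi/2-p[2])
E
```

```text
nest [ 0.5525 -0.1122  0.2003] deg 11.48 res [[-1.5, 0.6], [0.1, -0.7], [1.0, 0.0]]
groove- [-107.8  -20. ]
r4 a [-101.3   32.9]
r4 b [-89.  -36.3]
r4 c [-82.   35.8]
r4 d [-70.4 -31.7]
r3a [-4.2 31.8]
r3b [ -3.  -37.8]
-0.05 0 [ 0.5035 -0.1222]
-0.14 0 [ 0.4153 -0.1401]
-0.011 0 [ 0.5417 -0.1144]
-0.006 -0.215 [ 0.5894 -0.3241]
-0.006 -0.105 [ 0.5675 -0.2163]
tool now x,y shift -0.12219577902920488 -0.0213101770487778 turn rad 1.370518432811869
```

Call:
step_arm(
  moves=[
    {"x": -0.112, "y": -0.0876, "grip": -1},
    {"x": -0.112, "y": -0.0876, "grip": -1},
    {"x": -0.112, "y": -0.0876, "grip": -1},
    {"x": -0.112, "y": -0.0876, "grip": -1},
    {"x": -0.112, "y": -0.0876, "grip": -1},
    {"turn": 0.083, "grip": -1},
    {"turn": 0.083, "grip": -1},
    {"turn": 0.083, "grip": -1},
    {"turn": 0.083, "grip": -1},
    {"turn": 0.083, "grip": -1},
    {"turn": 0.083, "grip": -1},
    {"turn": 0.083, "grip": -1},
    {"turn": 0.083, "grip": -1},
    {"turn": 0.083, "grip": -1},
    {"turn": 0.083, "grip": -1},
    {"turn": 0.083, "grip": -1},
    {"grip": -1},
    {"grip": -1},
    {"grip": -1},
  ],
)

```text
invalid input
```

Run:
```python
from h import *
o=env.get_obs();w=snap('wrist','w1');cv2.imwrite('pics/w1b.png',cv2.resize(w[:,:,::-1],(800,600),interpolation=cv2.INTER_CUBIC))
np.save('o1.npy',o,allow_pickle=True)
p=np.load('p.npy');print(inv(p,o['tcp_pos']),o['tcp_pos'],np.degrees(np.arctan2(o['tool_rot'][1,0],o['tool_rot'][0,0])),o['joint_positions'],o['opening'],o['time_s'])
```

```text
[-0.00480595  0.11551377] [5.24817316e-01 2.27625218e-05 2.30935339e-01] 89.99997225166787 [-8.89864088e+00  1.50941506e+01 -2.79316762e+00  7.21573711e+01
  9.79111046e-04  8.11013835e+01] 0.0852925154861773 0.15
```

View pics/w1b.png

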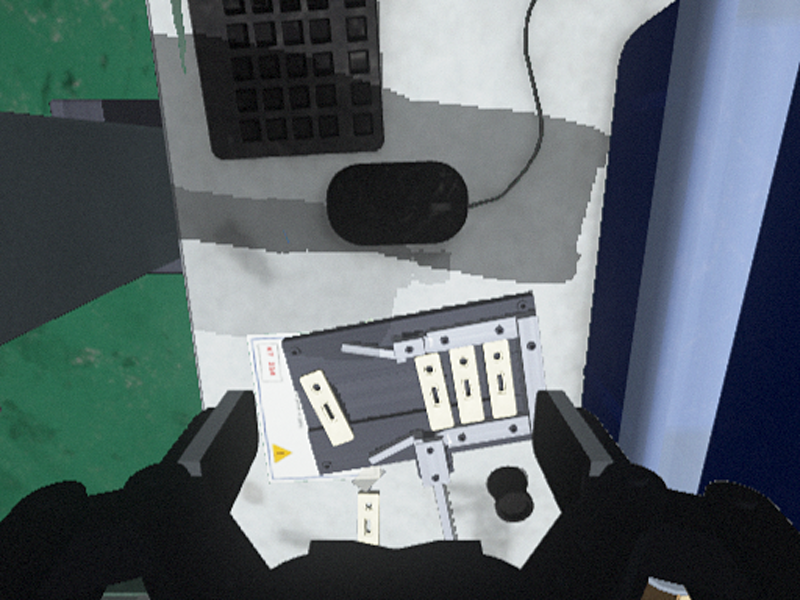

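The move was refused, so the view is unchanged. I'll retry with every field filled in.

Call:
step_arm(
  moves=[
    {"x": -0.112, "y": -0.0876, "z": 0, "turn": 0, "grip": -1},
    {"x": -0.112, "y": -0.0876, "z": 0, "turn": 0, "grip": -1},
    {"x": -0.112, "y": -0.0876, "z": 0, "turn": 0, "grip": -1},
    {"x": -0.112, "y": -0.0876, "z": 0, "turn": 0, "grip": -1},
    {"x": -0.112, "y": -0.0876, "z": 0, "turn": 0, "grip": -1},
  ],
  squeeze=20,
)

```text
time_s: 0.62
tcp_pos: [0.4142, -0.1408, 0.2312]
tool_rot: [[-0.001, 1.0, -0.0], [1.0, 0.001, -0.0], [-0.0, -0.0, -1.0]]
force: [1.2, -0.5, 0.2]
opening: 0.0253
grasp_force: 0.0
```

Call:
step_arm(
  moves=[
    {"x": 0, "y": 0, "z": 0, "turn": 0.083, "grip": -1},
    {"x": 0, "y": 0, "z": 0, "turn": 0.083, "grip": -1},
    {"x": 0, "y": 0, "z": 0, "turn": 0.083, "grip": -1},
    {"x": 0, "y": 0, "z": 0, "turn": 0.083, "grip": -1},
    {"x": 0, "y": 0, "z": 0, "turn": 0.083, "grip": -1},
    {"x": 0, "y": 0, "z": 0, "turn": 0.083, "grip": -1},
    {"x": 0, "y": 0, "z": 0, "turn": 0.083, "grip": -1},
    {"x": 0, "y": 0, "z": 0, "turn": 0.083, "grip": -1},
    {"x": 0, "y": 0, "z": 0, "turn": 0.083, "grip": -1},
    {"x": 0, "y": 0, "z": 0, "turn": 0.083, "grip": -1},
    {"x": 0, "y": 0, "z": 0, "turn": 0.083, "grip": -1},
    {"x": 0, "y": 0, "z": 0, "turn": 0, "grip": -1},
  ],
  squeeze=20,
)

```text
time_s: 1.62
tcp_pos: [0.4154, -0.14, 0.2312]
tool_rot: [[0.981, 0.194, -0.0], [0.194, -0.981, 0.0], [-0.0, -0.0, -1.0]]
force: [0.0, 0.6, -0.7]
opening: -0.0002
grasp_force: 0.0
```

Run:
```python
from h import *
o=env.get_obs();w=snap('wrist','w2');cv2.imwrite('pics/w2b.png',cv2.resize(w[:,:,::-1],(800,600),interpolation=cv2.INTER_CUBIC))
np.save('o1.npy',o,allow_pickle=True)
p=np.load('p.npy');print(inv(p,o['tcp_pos']),o['tcp_pos'],np.degrees(np.arctan2(o['tool_rot'][1,0],o['tool_rot'][0,0])),o['joint_positions'],o['opening'],o['time_s'])
```

```text
[-1.39876207e-01  9.76876399e-05] [ 0.415408   -0.1399574   0.23117792] 11.180737302835295 [-2.92942744e+01  6.58447226e+00 -1.38060188e+01  6.96247989e+01
 -4.43744867e-04  1.39524989e+02] -0.00015887817986545133 1.6167
```

View pics/w2b.png

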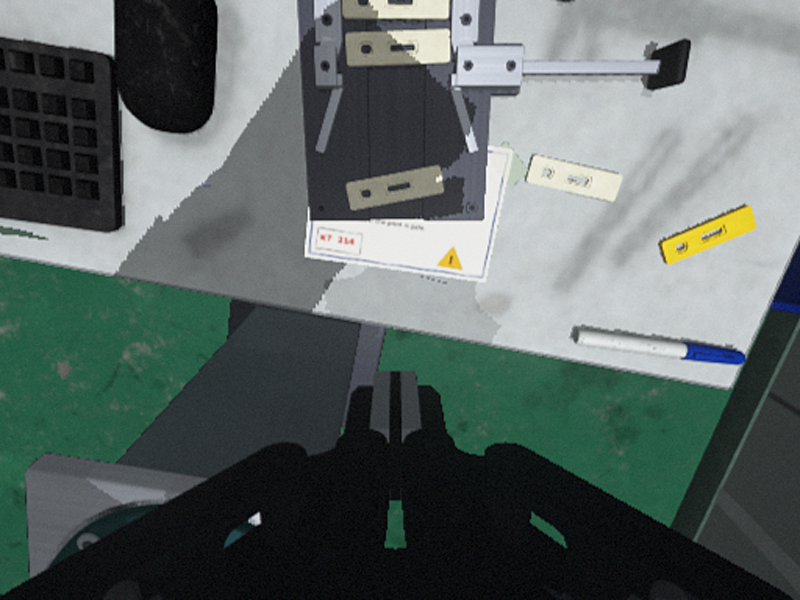

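The wrist view now looks along the channel. The apron corners are at (309,218) and (484,219), the groove edges at (371,217) and (428,218), and row_4 at (395,187). The thumb plate is at (670,65), the spare at (575,176) and the yellow decoy at (708,233), which is not the one meant. Next I refine the fit.

Run:
```python
from h import *
c=cam('wrist');k=1.5625;z=.012
obs=[(309,218,-.11,.066,z),(485,219,-.11,-.066,z),(371,217,-.11,.02,z),(428,218,-.11,-.02,z)]
p0=np.load('p.npy')
p=fit(c,[(u/k-.2,v/k-.2,*r) for u,v,*r in obs])
for q in(p0,p):
    print('bolt plate top outer', [(1e3*inv(q,ray(c,u/k,v/k,.042))).round(1).tolist() for u,v in((690,40),(684,88))])
    print('r4',[(1e3*inv(q,ray(c,u/k,v/k,.017))).round(1).tolist() for u,v in((347,184),(440,167),(350,209),(444,192))])
    print('groove',[(1e3*inv(q,ray(c,u/k,v/k,.012))).round(1).tolist() for u,v in((371,217),(428,218),(368,66),(422,66))])
    print('tcp',inv(q,env.get_obs()['tcp_pos']))
```

```text
nest [ 0.5537 -0.1143  0.1975] deg 11.32 res [[0.9, -0.4], [0.1, -0.2], [0.2, 0.5], [-2.4, 0.1]]
bolt plate top outer [[5.3, -183.2], [-22.1, -184.7]]
r4 [[-84.4, 35.0], [-72.1, -32.4], [-102.4, 33.3], [-89.8, -35.9]]
groove [[-108.8, 18.0], [-109.4, -25.0], [-5.6, 19.0], [-5.4, -18.3]]
tcp [-1.39860763e-01  7.66334598e-05]
bolt plate top outer [[5.0, -181.0], [-22.4, -182.5]]
r4 [[-85.2, 37.0], [-72.8, -30.4], [-103.2, 35.2], [-90.4, -33.9]]
groove [[-109.6, 20.0], [-110.1, -23.1], [-6.4, 21.2], [-6.1, -16.0]]
tcp [-0.1406267   0.00195131]
```

Call:
step_arm(
  moves=[
    {"x": 0, "y": 0.004, "z": 0.15, "turn": -0.0025, "grip": -1},
    {"x": 0, "y": 0, "z": 0.15, "turn": 0, "grip": -1},
    {"x": 0, "y": 0, "z": 0.15, "turn": 0, "grip": -1},
    {"x": 0, "y": 0, "z": 0.15, "turn": 0, "grip": -1},
    {"x": 0, "y": 0, "z": 0.15, "turn": 0, "grip": -1},
    {"x": 0, "y": 0, "z": 0.08, "turn": 0, "grip": -1},
    {"x": 0, "y": 0, "z": 0.03, "turn": 0, "grip": -1},
    {"x": 0, "y": 0, "z": 0.028, "turn": 0, "grip": -1},
    {"x": 0, "y": 0, "z": 0, "turn": 0, "grip": -1},
    {"x": 0, "y": 0, "z": 0, "turn": 0, "grip": -1},
  ],
  squeeze=20,
)

```text
time_s: 2.5
tcp_pos: [0.4164, -0.1413, 0.0102]
tool_rot: [[0.979, 0.205, 0.001], [0.205, -0.979, -0.001], [0.001, 0.001, -1.0]]
force: [0.5, 0.1, 0.5]
opening: 0.0
grasp_force: 0.0
```

Call:
step_arm(
  moves=[
    {"x": 0.03, "y": 0, "z": 0.005, "turn": 0, "grip": -1},
    {"x": 0.03, "y": 0, "z": 0, "turn": 0, "grip": -1},
    {"x": 0.024, "y": 0, "z": 0, "turn": 0, "grip": -1},
    {"x": 0.02, "y": 0, "z": 0, "turn": 0, "grip": -1},
    {"x": 0.02, "y": 0, "z": 0, "turn": 0, "grip": -1},
    {"x": 0.02, "y": 0, "z": 0, "turn": 0, "grip": -1},
    {"x": 0.02, "y": 0, "z": 0, "turn": 0, "grip": -1},
    {"x": 0.02, "y": 0, "z": 0, "turn": 0, "grip": -1},
    {"x": 0, "y": 0, "z": 0, "turn": 0, "grip": -1},
    {"x": 0, "y": 0, "z": 0, "turn": 0, "grip": -1},
  ],
  squeeze=20,
)

```text
time_s: 3.33
tcp_pos: [0.4608, -0.1315, 0.0079]
tool_rot: [[0.979, 0.204, -0.0], [0.204, -0.979, 0.0], [-0.0, -0.0, -1.0]]
force: [-0.6, -0.4, 0.8]
opening: 0.0001
grasp_force: 0.0
```

Run:
```python
from h import *
o=env.get_obs();w=snap('wrist','w3');cv2.imwrite('pics/w3b.png',cv2.resize(w[:,:,::-1],(800,600),interpolation=cv2.INTER_CUBIC))
p=np.load('p.npy');print(inv([.553,-.1132,.199],o['tcp_pos']),o['tcp_pos'],np.degrees(np.arctan2(o['tool_rot'][1,0],o['tool_rot'][0,0])),o['force'])
```

```text
[-0.0939735   0.00024117] [ 0.46083342 -0.13154113  0.00794075] 11.762350531418699 [-0.5502933  -0.40476673  0.77005574]
```

View pics/w3b.png

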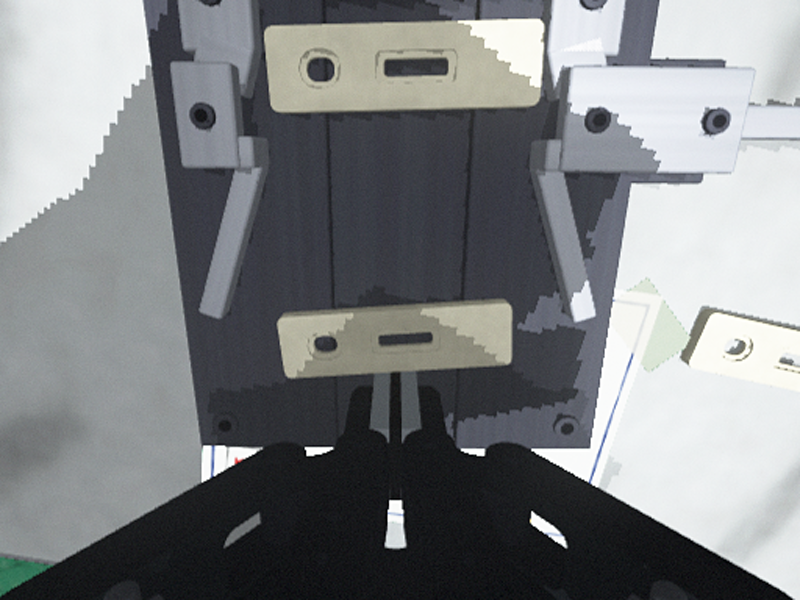

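row_4, now nearly square at (395,340), sits centred between the funnel tips at (265,150) and (535,150), with the fingertips in the groove. I'll keep pushing.

Call:
step_arm(
  moves=[
    {"x": 0.02, "y": 0, "z": -0.003, "turn": 0.003, "grip": -1},
    {"x": 0.02, "y": 0, "z": 0, "turn": 0, "grip": -1},
    {"x": 0.02, "y": 0, "z": 0, "turn": 0, "grip": -1},
    {"x": 0.02, "y": 0, "z": 0, "turn": 0, "grip": -1},
    {"x": 0.02, "y": 0, "z": 0, "turn": 0, "grip": -1},
    {"x": 0.02, "y": 0, "z": 0, "turn": 0, "grip": -1},
    {"x": 0.02, "y": 0, "z": 0, "turn": 0, "grip": -1},
    {"x": 0.02, "y": 0, "z": 0, "turn": 0, "grip": -1},
    {"x": 0.02, "y": 0, "z": 0, "turn": 0, "grip": -1},
    {"x": 0, "y": 0, "z": 0, "turn": 0, "grip": -1},
  ],
  squeeze=20,
)

```text
time_s: 4.22
tcp_pos: [0.5058, -0.1226, 0.0088]
tool_rot: [[0.98, 0.2, 0.001], [0.2, -0.98, -0.0], [0.001, 0.0, -1.0]]
force: [0.2, -0.2, 0.5]
opening: -0.0001
grasp_force: 0.0
```

Run:
```python
from h import *
o=env.get_obs();w=snap('wrist','w4');cv2.imwrite('pics/w4b.png',cv2.resize(w[:,:,::-1],(800,600),interpolation=cv2.INTER_CUBIC))
print(inv([.553,-.1132,.199],o['tcp_pos']),o['tcp_pos'],np.degrees(np.arctan2(o['tool_rot'][1,0],o['tool_rot'][0,0])),o['force'])
```

```text
[-0.04807141  0.00014655] [ 0.50584832 -0.12255954  0.00878145] 11.51036295247084 [ 0.18257763 -0.20129224  0.54263598]
```

View pics/w4b.png

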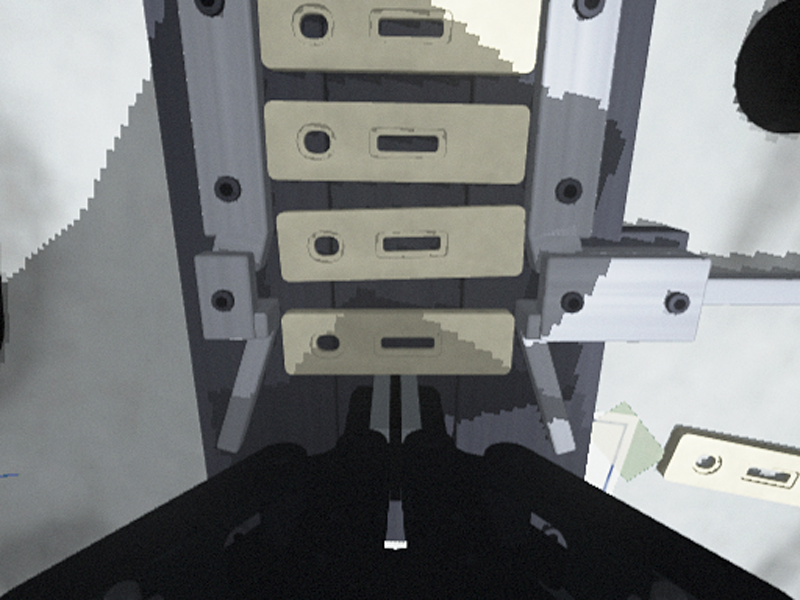

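row_4 is square and centred in the channel mouth at (398,342), with row_3 at (400,243), row_2 at (397,142) and row_1 at (400,30) ahead of it. I'll push on until there is contact at the stop.

Call:
step_arm(
  moves=[
    {"x": 0.018, "y": 0, "z": 0, "turn": 0, "grip": -1},
    {"x": 0.018, "y": 0, "z": 0, "turn": 0, "grip": -1},
    {"x": 0.018, "y": 0, "z": 0, "turn": 0, "grip": -1},
    {"x": 0.018, "y": 0, "z": 0, "turn": 0, "grip": -1},
    {"x": 0.018, "y": 0, "z": 0, "turn": 0, "grip": -1},
    {"x": 0.018, "y": 0, "z": 0, "turn": 0, "grip": -1},
    {"x": 0.014, "y": 0, "z": 0, "turn": 0, "grip": -1},
    {"x": 0.01, "y": 0, "z": 0, "turn": 0, "grip": -1},
    {"x": 0, "y": 0, "z": 0, "turn": 0, "grip": -1},
  ],
  squeeze=20,
)

```text
time_s: 5.02
tcp_pos: [0.5377, -0.116, 0.0087]
tool_rot: [[0.98, 0.199, 0.0], [0.199, -0.98, -0.0], [0.0, 0.0, -1.0]]
force: [-0.1, 0.4, 0.1]
opening: -0.0001
grasp_force: 0.0
```

Call:
step_arm(
  moves=[
    {"x": 0.005, "y": 0, "z": 0, "turn": 0, "grip": -1},
    {"x": 0.005, "y": 0, "z": 0, "turn": 0, "grip": -1},
    {"x": 0.004, "y": 0, "z": 0, "turn": 0, "grip": -1},
    {"x": 0, "y": 0, "z": 0, "turn": 0, "grip": -1},
    {"x": 0, "y": 0, "z": 0, "turn": 0, "grip": -1},
  ],
  squeeze=20,
)

```text
time_s: 5.43
tcp_pos: [0.5401, -0.1154, 0.0087]
tool_rot: [[0.98, 0.199, -0.001], [0.199, -0.98, -0.0], [-0.001, -0.0, -1.0]]
force: [-4.0, -1.1, 0.9]
opening: -0.0001
grasp_force: 1.8
```

Run:
```python
from h import *
o=env.get_obs();w=snap('wrist','w5');cv2.imwrite('pics/w5b.png',cv2.resize(w[:,:,::-1],(800,600),interpolation=cv2.INTER_CUBIC))
print(inv([.553,-.1132,.199],o['tcp_pos']),o['tcp_pos'],o['force'])
```

```text
[-0.01304842  0.00042582] [ 0.54012492 -0.11536212  0.00868208] [-3.96512937 -1.11797143  0.91394296]
```

View pics/w5b.png

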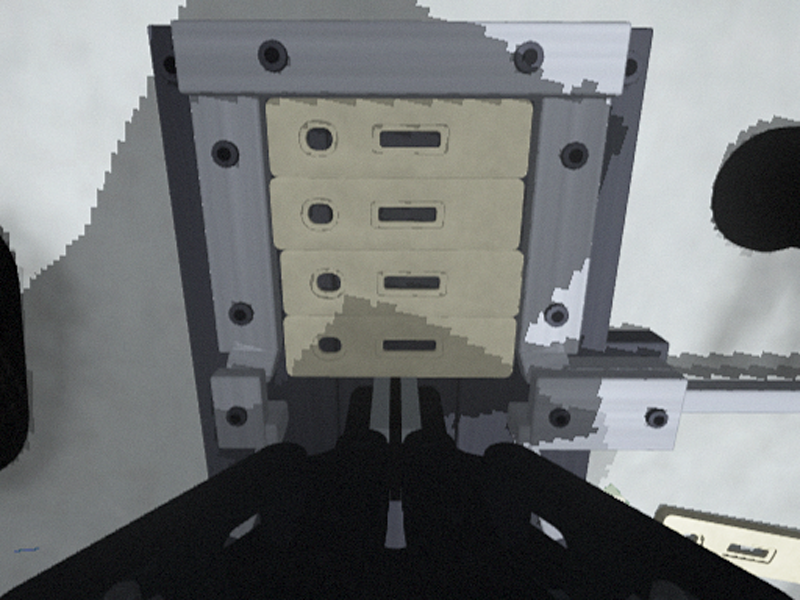

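The four cassettes lie in a tight, square row against the stop (rows at v≈138, 214, 282 and 345), with 4 N of contact force. I back off, lift and go to the outer side of the thumb plate.

Call:
step_arm(
  moves=[
    {"x": -0.012, "y": 0, "z": 0, "turn": 0, "grip": -1},
    {"x": -0.026, "y": 0, "z": 0, "turn": 0, "grip": -1},
    {"x": -0.026, "y": 0, "z": 0, "turn": 0, "grip": -1},
    {"x": 0, "y": 0, "z": -0.08, "turn": 0, "grip": -1},
    {"x": 0, "y": 0, "z": -0.14, "turn": 0, "grip": -1},
    {"x": 0, "y": 0, "z": -0.14, "turn": 0, "grip": -1},
    {"x": 0, "y": 0, "z": 0, "turn": 0, "grip": -1},
    {"x": 0.014, "y": 0.144, "z": 0, "turn": 0, "grip": -1},
    {"x": 0.014, "y": 0.144, "z": 0, "turn": 0, "grip": -1},
    {"x": 0.014, "y": 0.144, "z": 0, "turn": 0, "grip": -1},
    {"x": 0.014, "y": 0.144, "z": 0, "turn": 0, "grip": -1},
    {"x": 0.014, "y": 0.144, "z": 0, "turn": 0, "grip": -1},
    {"x": 0.014, "y": 0.144, "z": 0, "turn": 0, "grip": -1},
    {"x": 0, "y": 0, "z": 0, "turn": 0, "grip": -1},
  ],
  squeeze=20,
)

```text
time_s: 6.65
tcp_pos: [0.5891, -0.3319, 0.098]
tool_rot: [[0.981, 0.196, 0.001], [0.196, -0.981, -0.002], [0.001, 0.002, -1.0]]
force: [0.5, 0.7, 0.6]
opening: 0.0002
grasp_force: 0.0
```

Run:
```python
from h import *
o=env.get_obs();w=snap('wrist','w6');d=snap('side','d6')
cv2.imwrite('pics/m6.png',np.vstack([cv2.resize(x[:,:,::-1],(400,300)) for x in (w,d)]))
print(inv([.551,-.1135,.199],o['tcp_pos']),o['tcp_pos'],o['force'],o['joint_positions'].round(1))
```

```text
[-0.00579391 -0.22163203] [ 0.58913469 -0.33190346  0.09804386] [0.54144748 0.71997077 0.64486046] [-36.3  33.2   6.1  62.8  -0.  132.4]
```

View pics/m6.png

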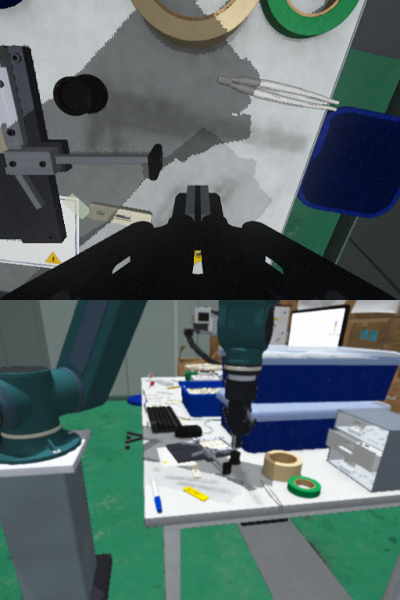

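The TCP stands about 20 mm outside the thumb plate, which is at (155,162) in the wrist half, with free worktop below. I descend and push.

Call:
step_arm(
  moves=[
    {"x": 0, "y": 0, "z": 0.12, "turn": 0, "grip": -1},
    {"x": 0, "y": 0, "z": 0.12, "turn": 0, "grip": -1},
    {"x": 0, "y": 0, "z": 0.09, "turn": 0, "grip": -1},
    {"x": 0, "y": 0, "z": 0, "turn": 0, "grip": -1},
    {"x": 0, "y": -0.04, "z": 0, "turn": 0, "grip": -1},
    {"x": 0, "y": -0.03, "z": 0, "turn": 0, "grip": -1},
    {"x": 0, "y": -0.024, "z": 0, "turn": 0, "grip": -1},
    {"x": 0, "y": -0.024, "z": 0, "turn": 0, "grip": -1},
    {"x": 0, "y": -0.024, "z": 0, "turn": 0, "grip": -1},
    {"x": 0, "y": -0.024, "z": 0, "turn": 0, "grip": -1},
    {"x": 0, "y": -0.024, "z": 0, "turn": 0, "grip": -1},
    {"x": 0, "y": -0.024, "z": 0, "turn": 0, "grip": -1},
    {"x": 0, "y": -0.024, "z": 0, "turn": 0, "grip": -1},
    {"x": 0, "y": 0, "z": 0, "turn": 0, "grip": -1},
  ],
  squeeze=20,
)

```text
time_s: 7.92
tcp_pos: [0.5763, -0.2664, 0.0162]
tool_rot: [[0.98, 0.2, -0.001], [0.2, -0.98, 0.001], [-0.0, -0.001, -1.0]]
force: [-0.2, -0.2, -0.2]
opening: -0.0003
grasp_force: 0.0
```

Run:
```python
from h import *
o=env.get_obs();w=snap('wrist','w7');d=snap('side','d7')
print(inv([.551,-.1135,.199],o['tcp_pos']),o['tcp_pos'],o['force'],o['joint_positions'].round(1))
```

```text
[-0.00542897 -0.15489506] [ 0.57629924 -0.26641142  0.01622992] [-0.20369999 -0.20826316 -0.18261604] [-32.2  33.2  -8.   48.9   0.  136.3]
```

View pics/w7.png

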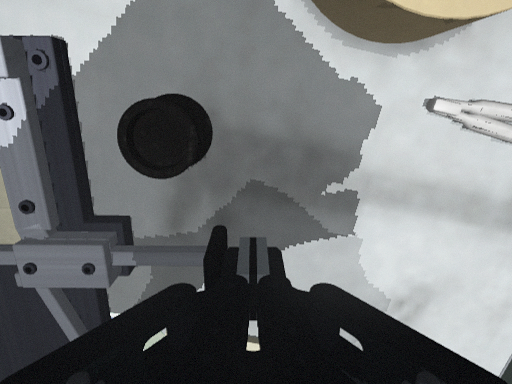

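The plate at (217,265) is moving with the finger, and the loupe at (165,135) stands clear of the path. I continue.

Call:
step_arm(
  moves=[
    {"x": 0, "y": -0.024, "z": 0, "turn": 0, "grip": -1},
    {"x": 0, "y": -0.024, "z": 0, "turn": 0, "grip": -1},
    {"x": 0, "y": -0.024, "z": 0, "turn": 0, "grip": -1},
    {"x": 0, "y": -0.024, "z": 0, "turn": 0, "grip": -1},
    {"x": 0, "y": -0.024, "z": 0, "turn": 0, "grip": -1},
    {"x": 0, "y": -0.016, "z": 0, "turn": 0, "grip": -1},
    {"x": 0, "y": 0, "z": 0, "turn": 0, "grip": -1},
  ],
  squeeze=20,
)

```text
time_s: 8.6
tcp_pos: [0.5696, -0.2333, 0.0163]
tool_rot: [[0.98, 0.2, -0.0], [0.2, -0.98, 0.0], [-0.0, -0.0, -1.0]]
force: [0.5, -0.4, -0.1]
opening: -0.0001
grasp_force: 0.0
```

Call:
step_arm(
  moves=[
    {"x": 0, "y": -0.014, "z": 0, "turn": 0, "grip": -1},
    {"x": 0, "y": -0.014, "z": 0, "turn": 0, "grip": -1},
    {"x": 0, "y": -0.01, "z": 0, "turn": 0, "grip": -1},
    {"x": 0, "y": 0, "z": 0, "turn": 0, "grip": -1},
  ],
  squeeze=20,
)

```text
time_s: 8.93
tcp_pos: [0.5679, -0.2246, 0.0163]
tool_rot: [[0.98, 0.199, -0.0], [0.199, -0.98, 0.0], [-0.0, -0.0, -1.0]]
force: [0.1, 0.2, 0.7]
opening: -0.0001
grasp_force: 0.0
```

Run:
```python
from h import *
o=env.get_obs();w=snap('wrist','w8')
print(inv([.551,-.1135,.199],o['tcp_pos']),o['tcp_pos'],o['force'])
```

```text
[-0.00539937 -0.11225472] [ 0.56789873 -0.22460674  0.01629549] [0.13088778 0.1958407  0.71045829]
```

View pics/w8.png

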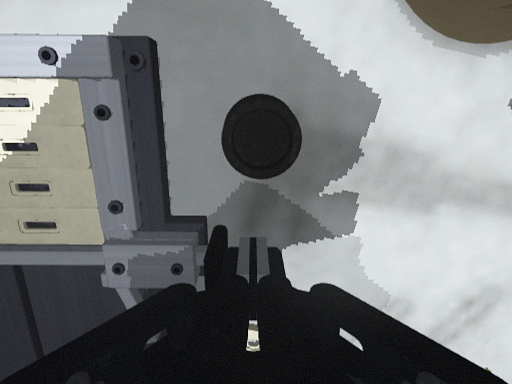

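The bar now crosses behind the tight row at (50,250), and the plate at (215,255) is a few mm short of its guide at (200,260). I have used up my picture views, so I finish by force feedback.

Call:
step_arm(
  moves=[
    {"x": 0, "y": -0.008, "z": 0, "turn": 0, "grip": -1},
    {"x": 0, "y": -0.008, "z": 0, "turn": 0, "grip": -1},
    {"x": 0, "y": -0.004, "z": 0, "turn": 0, "grip": -1},
    {"x": 0, "y": 0, "z": 0, "turn": 0, "grip": -1},
    {"x": 0, "y": 0, "z": 0, "turn": 0, "grip": -1},
  ],
  squeeze=20,
)

```text
time_s: 9.4
tcp_pos: [0.5669, -0.22, 0.0162]
tool_rot: [[0.98, 0.199, -0.0], [0.199, -0.98, 0.0], [-0.0, -0.0, -1.0]]
force: [-0.2, -0.2, 0.6]
opening: -0.0005
grasp_force: 0.0
```

Call:
step_arm(
  moves=[
    {"x": 0, "y": -0.004, "z": 0, "turn": 0, "grip": -1},
    {"x": 0, "y": -0.004, "z": 0, "turn": 0, "grip": -1},
    {"x": 0, "y": 0, "z": 0, "turn": 0, "grip": -1},
    {"x": 0, "y": 0, "z": 0, "turn": 0, "grip": -1},
  ],
  squeeze=20,
)

```text
time_s: 9.73
tcp_pos: [0.5666, -0.2181, 0.0163]
tool_rot: [[0.98, 0.199, -0.0], [0.199, -0.98, 0.0], [-0.0, -0.0, -1.0]]
force: [1.4, -0.9, 0.8]
opening: 0.0001
grasp_force: 0.2
```

Call:
step_arm(
  moves=[
    {"x": 0, "y": -0.004, "z": 0, "turn": 0, "grip": -1},
    {"x": 0, "y": -0.004, "z": 0, "turn": 0, "grip": -1},
    {"x": 0, "y": 0, "z": 0, "turn": 0, "grip": -1},
    {"x": 0, "y": 0, "z": 0, "turn": 0, "grip": -1},
  ],
  squeeze=20,
)

```text
time_s: 10.07
tcp_pos: [0.5665, -0.2176, 0.0164]
tool_rot: [[0.98, 0.198, 0.0], [0.198, -0.98, -0.003], [-0.0, 0.003, -1.0]]
force: [0.9, -10.0, -4.6]
opening: -0.0001
grasp_force: 4.9
```

The plate is hard against its guide: 10 N at TCP nest y ≈ −105, where −105.5 was expected. I retreat.

Call:
step_arm(
  moves=[
    {"x": 0, "y": 0.02, "z": 0, "turn": 0, "grip": -1},
    {"x": 0, "y": 0.04, "z": 0, "turn": 0, "grip": -1},
    {"x": 0, "y": 0.04, "z": 0, "turn": 0, "grip": -1},
    {"x": 0, "y": 0, "z": -0.12, "turn": 0, "grip": -1},
    {"x": 0, "y": 0, "z": -0.14, "turn": 0, "grip": -1},
    {"x": 0, "y": 0, "z": -0.14, "turn": 0, "grip": -1},
    {"x": 0, "y": 0, "z": -0.14, "turn": 0, "grip": -1},
    {"x": 0, "y": 0, "z": 0, "turn": 0, "grip": -1},
    {"x": 0, "y": 0, "z": 0, "turn": 0, "grip": -1},
  ],
  squeeze=20,
)

```text
time_s: 10.82
tcp_pos: [0.5722, -0.242, 0.1531]
tool_rot: [[0.98, 0.199, 0.003], [0.199, -0.98, -0.002], [0.003, 0.002, -1.0]]
force: [-0.5, 0.4, -1.1]
opening: -0.0001
grasp_force: 0.0
```

Run:
```python
from h import *
o=env.get_obs();w=snap('wrist','w9');c=cam('wrist',o);p=[.551,-.1135,.199]
# rectify nest top (z 17mm): 1 px = 1 mm, x -20..90, y -40..40; profile cream mask along the channel and bolt bar
X,Y=np.meshgrid(np.arange(-30,90),np.arange(-30,31))
m=np.array([[proj(c,[*N(p,x/1e3,y/1e3),.017]) for x in range(-30,90)] for y in range(-30,31)],np.float32)
r=cv2.remap(w,m[...,0],m[...,1],cv2.INTER_LINEAR).astype(int)
cream=(r[...,0]-r[...,2]>12)
for y in(-25,-15,0,25):
    k=cream[y+30]; print(y,''.join('#' if a else '.' for a in k))
print('bar brightness x-30..0, y 0:',r[30,:34].mean(1).round().astype(int).tolist())
print('bar brightness y -25:',r[5,:34].mean(1).round().astype(int).tolist())
print(o['tcp_pos'],o['time_s'])
```

```text
-25 ...............................########################################################.##########..##########..........
-15 ...............................################################################################################.........
0 ................................#######.....##############......###############....################....########.........
25 ...............................##########################.#...#################################################.........
bar brightness x-30..0, y 0: [42, 42, 39, 41, 43, 44, 41, 41, 42, 42, 43, 40, 44, 40, 43, 42, 42, 42, 42, 61, 87, 92, 92, 92, 94, 95, 89, 69, 56, 49, 60, 99, 115, 116]
bar brightness y -25: [39, 41, 41, 39, 40, 41, 42, 41, 40, 39, 40, 36, 39, 40, 42, 42, 41, 40, 38, 59, 82, 95, 95, 92, 91, 92, 90, 71, 56, 51, 78, 109, 115, 116]
[ 0.57220551 -0.24199155  0.15313012] 10.8167
```

The cream runs unbroken from x≈1 to 80 mm, apart from the windows. The bar spans the channel at x≈−10 to −2, and the robot is clear of everything.

```bash
python3 -c "
from bench import env
print(env.hand_in())"
```

```text
the job is handed in; nothing more can be done
None
```

I pushed the loose cassette in, so all four lie tight and square against the end stop, then pushed the bolt in until its thumb plate met the guide; I handed the job in at about 11 s, having viewed 11 pictures, one over your limit of 10.

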